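# Latch the instrument case shut for transport

### The arm

A 6-joint arm with a two-finger parallel gripper is mounted at the origin on the work surface. World frame = base frame: x ahead of the robot, y to its left, z up, the work surface at z = 0. Lengths are in m, angles in rad, forces in N, time in s.
With the tool pointing down it reaches from about 0.35 to 0.975 m from the base axis. Payload 4.9 kg.
Tool frame: the origin (TCP) lies between the finger pads; the fingertips stand 14 mm ahead of it and the grasp point (between the pads) lies 5 mm behind it (manip.nose_length is the distance from the TCP to the fingertips, in m); x points along the fingers, y is the direction in which the jaws open and shut, and the axes are right-handed (so a half turn about x gives the same grasp; the last joint's range is limited). The gripper opens to 85 mm and grips with 20 to 120 N. Pads are 22 mm wide; open, the fingers measure 114 mm over their backs; the gripper's body (76 mm by 85 mm) begins 54 mm behind the grasp point. The pads swing forward as they close: fully open they stand 13 mm farther back than shut.
Start: joints at [1.131, 0.053, 1.613, -0, 1.476, -0.119], TCP at [0.197, 0.593, 0.245] pointing down, gripper open.
Joint ranges: [-3.01, 3.01], [-1.01, 2.22], [0.06, 2.58], [-1.02, 4.17], [0.09, 2.62], [-3.14, 3.14]. Speed limits (rad/s): [2.57, 2.57, 3.14, 3.14, 3.14, 3.14].

### API

Orientations are given as a rotation vector (axis times angle).
In Python, from cell import manip gives the robot as it stands.
- The arm moves only by the shell command python3 -m pendant 'ROWS' [FORCE]. ROWS is JSON, a list of rows, each a list of 3 entries, a list of its own where there are three numbers: the shift along the tool's x, y, z in mm, then the turn, a rotation vector about the tool's x, y, z in degrees, then the opening in per cent of the stroke, from 0 (shut) to 100 (fully open). In form: [[[dx, dy, dz], [wx, wy, wz], gripper], ...]. A call has 1 to 12 rows; each row is the pose to reach, as a shift and turn from the pose commanded when the call began, along the tool's axes at that moment; what a row does not reach only later rows make up. A row lasts 1/8 s, in which the tool goes at most 62.5 mm and 10.7 degrees, less where a joint would pass 70% of its speed; a pose out of reach is approached as far as the arm can. A call with a gripper value outside its range is refused whole. The fingers move at their own pace and stop on an object; FORCE is the grip in N (left out, the last holds). Time passes only in rows, so rows that repeat a pose let the fingers close. It gives the time, the measured TCP pose, the force and the opening at its end, in the units of the state.
- manip.observe(): the state, without advancing time (a new reading comes with each control period).
- manip.camera(name): name is "side" or "top" or "wrist"; returns a dict with "color" (400x640x3 uint8, blue, green, red), "intrinsics" (3x3 intrinsics, pixels), "rvec" (rotation vector, rad) and "tvec" (3), from world to camera coordinates, as OpenCV has them. Camera axes: x right, y down, z forward; pixel columns grow to the right and rows downward; lengths in m; the calibration is good to about 2 mm. The wrist camera is an equidistant fisheye: a pixel r from the principal point sees the ray r / f radians off the axis. A picture is of the moment at which its call begins. There is no depth.
- manip.hand_in(): hands the job in, once; it reports no verdict.
The state is a dict: "time": time; "q": joint angles; "joint_velocities": joint speeds; "effort": joint torques, N m; "tcp_pos": TCP position; "orientation": TCP orientation; "force": force on the tool from outside, world axes, zero at the start; "wrist_torque": the same for the moment, N m; "gripper_width": finger opening in m.
Only numpy, scipy, OpenCV 4.12 (cv2) and the standard library are available. Lean on these libraries where they do the work, as an engineer would, in place of code of your own. Each camera call takes 0.05 s, during which the arm holds its last target.

### The job

The instrument case stands with its draw latch undone and its lid half ajar. Hook the latch's wire bail over the keeper on the lid and let go of it, then take the latch lever and swing it right over until it snaps down flat and holds the lid clamped shut. Leave the things lying beside the case alone.

Things in the scene. Friction and masses are not known exactly. Their poses are not given: they have to be found in the camera images.
- case: Dark grey case with aluminium edges, 147 x 240 mm (x, y), standing on edge in a cradle screwed to the table: it cannot move. Flat top 160 mm above the table. Origin: on the table below the parting line. +z up, +x from main half (x -85 to -2 mm) to lid half (2 to 62 mm). The latch is at y = 0 and works in the x-z plane; its bracket on the main half is 36 mm high.
- case_lid (a joint): Lid half, hinged along the case's bottom edge (axis along case y, at case x 0, height 20 mm). rad, 0 = halves shut, positive = leaning open to +x. A strong springy gasket holds it about 0.056 ajar (9 mm at the top), 4 N per mm at the top to push it shut; the snapped latch pulls it to about 0.017.
- keeper_slot (a point): Where the bar's centre sits when hooked, in the keeper: a steel hook 20 mm wide (y) on the lid's top, 36 mm from the parting plane, 31 mm above the top. Axes turn with the lid. Post face 3 mm to -x, saddle 6 mm below, lip 4 mm thick from 6 mm above, reaching 5 mm to +x. The slot is open to +x only: the bar comes over the lip, down past its tip and back in -x.
- lever_pivot (a point): Pivot axis (along case y) of the latch lever, fixed on the case at case x -20, y 0, height 190 mm. Axes as the case's.
- latch_lever (a joint): Lever angle, rad. 0 = closed, level from the pivot towards case -x; grows as it swings up and over towards the lid: 1.57 = straight up, stop at 2.7. A little friction: it stays where it is left. With the bail hooked it starts to pull the lid at about 1.4, takes about 6 N at the tab, passes dead center near 0.25 and, once below 0.1, snaps to its stop at 0.
- lever_tab (a point): Grip point of the steel lever, on its centre line 48 mm from the pivot. The lever is a plate 18 mm wide (case y), 5 mm thick, ending 55 mm from the pivot with a lip turned up 9 mm. Axes turn with the lever: +x towards the pivot, y as the case's.
- bail: U-shaped wire bail, arms 32 mm apart, 5 mm wire, straddling the lever; hinged on the lever 16 mm from its pivot. Origin: on that hinge; +x along the arms to the bar, y as the case's. Slight friction: it stays where left, standing up at the start. Bail and lever are a chain: the bar can be led in the x-z plane anywhere 60 to 88 mm from lever_pivot; the lever follows.
- bail_bar (a point): Centre of the bail's cross bar (6 mm round, along case y), 74 mm from the bail's hinge. Outside the arms it ends in two round steel knobs, 12 mm in diameter, 49 mm over their end faces: pinch these along case y from above.
- regulator: Steel pressure regulator with black knob, 52 mm round, 80 mm tall, side stubs to 46 mm from its axis; origin under its centre. Bystander.
- spanner: Steel spanner 170 mm long lying on the table along its x; origin under its middle. Bystander.
- parts_tub: White two-compartment tub 90 x 120 x 35 mm; origin under its centre. Bystander.

How it is judged:
By the outcome, as a careful person would: the job done as asked, in the order asked, and still so for the second after the job is handed in, with the robot touching nothing.
It also fails if it takes over 48 s, if anything falls off the work surface, if the arm or the gripper's body presses on something with over 40 N, if the wrist force passes 120 N, or if a joint passes its speed limit or range.

## Working session

There is one attempt and no reset: what is moved stays moved. The work goes in short steps, Python scripts to look and compute and a shell command to move; the robot and the scene stay as the last step left them, time stands still between calls to the robot, and variables do not carry over. Pictures are saved under pics/ and viewed, and the job is handed in when it is done.

```bash
ls; mkdir -p pics
cat > h.py <<'E'
import numpy as np, cv2
from cell import manip
def snap(n,fn):
    c=manip.camera(n); cv2.imwrite('pics/'+fn+'.png',c['color'])
    np.savez('pics/'+fn+'.npz',K=c['intrinsics'],r=c['rvec'],t=c['tvec']); return c
def ray(fn,uv,fish=False):
    d=np.load('pics/'+fn+'.npz'); K=d['K'];R=cv2.Rodrigues(d['r'].astype(float))[0];t=d['t'].reshape(3)
    x=(uv[0]-K[0,2])/K[0,0]; y=(uv[1]-K[1,2])/K[1,1]
    if fish:
        th=np.hypot(x,y); v=np.array([x/th*np.sin(th),y/th*np.sin(th),np.cos(th)])
    else: v=np.array([x,y,1.])
    v/=np.linalg.norm(v); return -R.T@t, R.T@v
def proj(fn,P,fish=False):
    d=np.load('pics/'+fn+'.npz'); K=d['K'];R=cv2.Rodrigues(d['r'].astype(float))[0];t=d['t'].reshape(3)
    p=R@np.array(P)+t
    if fish:
        th=np.arctan2(np.hypot(p[0],p[1]),p[2]); s=th/np.hypot(p[0],p[1]); a=p[:2]*s
    else: a=p[:2]/p[2]
    return np.array([K[0,0]*a[0]+K[0,2],K[1,1]*a[1]+K[1,2]])
def tri(rays):
    A=np.zeros((3,3));b=np.zeros(3)
    for o,v in rays:
        M=np.eye(3)-np.outer(v,v);A+=M;b+=M@o
    X=np.linalg.solve(A,b); return X,[np.linalg.norm((np.eye(3)-np.outer(v,v))@(X-o)) for o,v in rays]
def crop(fn,x0,y0,x1,y1,s,out):
    im=cv2.imread('pics/'+fn+'.png')[y0:y1,x0:x1]; cv2.imwrite('pics/'+out+'.png',cv2.resize(im,None,fx=s,fy=s,interpolation=cv2.INTER_CUBIC))
def onz(r,z):
    o,v=r; return o+v*(z-o[2])/v[2]
E
python3 - <<'E'
from h import *
for n in ['side','top','wrist']:
    c=snap(n,n+'0'); R=cv2.Rodrigues(np.array(c['rvec'],float))[0]; print(n,(-R.T@np.array(c['tvec'])).round(3),R[2].round(2),np.array(c['intrinsics']).round(0).tolist())
s=manip.observe(); print(s['time'],s['tcp_pos'],s['orientation'],s['gripper_width'])
print(cv2.Rodrigues(np.array(s['orientation'],float))[0].round(3))
E
```

```text
pics
side [0.387 0.717 0.868] [ 0.21 -0.67 -0.71] [[384.0, 0.0, 318.0], [0.0, 384.0, 205.0], [0.0, 0.0, 1.0]]
top [0.509 0.039 1.288] [ 0.08 -0.01 -1.  ] [[426.0, 0.0, 319.0], [0.0, 426.0, 203.0], [0.0, 0.0, 1.0]]
wrist [0.13  0.614 0.374] [ 0.26 -0.09 -0.96] [[310.0, 0.0, 321.0], [0.0, 310.0, 209.0], [0.0, 0.0, 1.0]]
0.15 [0.19686239 0.59268492 0.2443266 ] [ 0.25052818  1.55654427 -0.25298864] 0.08561465173419093
[[-0.001  0.315  0.949]
 [-0.001  0.949 -0.315]
 [-1.    -0.002 -0.   ]]
```

View pics/side0.png

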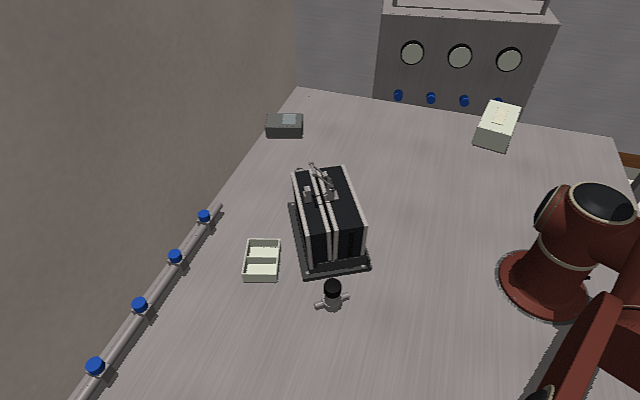

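View pics/top0.png

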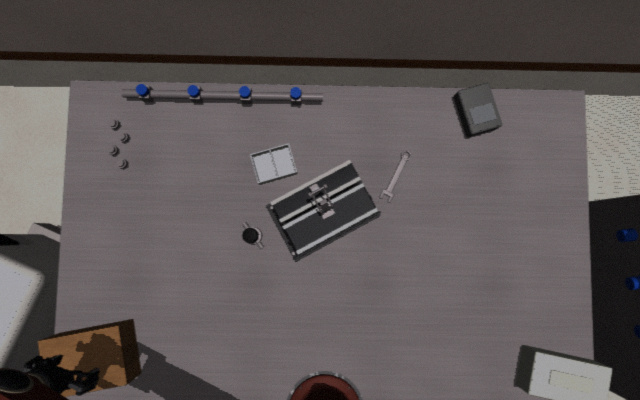

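View pics/wrist0.png

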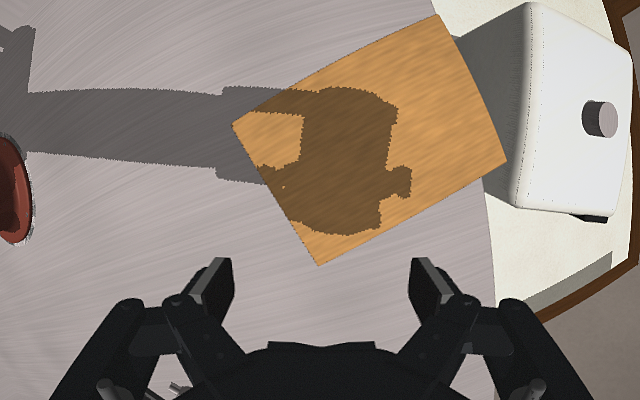

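Run:
```python
from h import *
crop('side0',270,150,380,290,5,'s0c'); crop('top0',255,150,395,265,5,'t0c')
```

```text
(no output)
```

View pics/s0c.png

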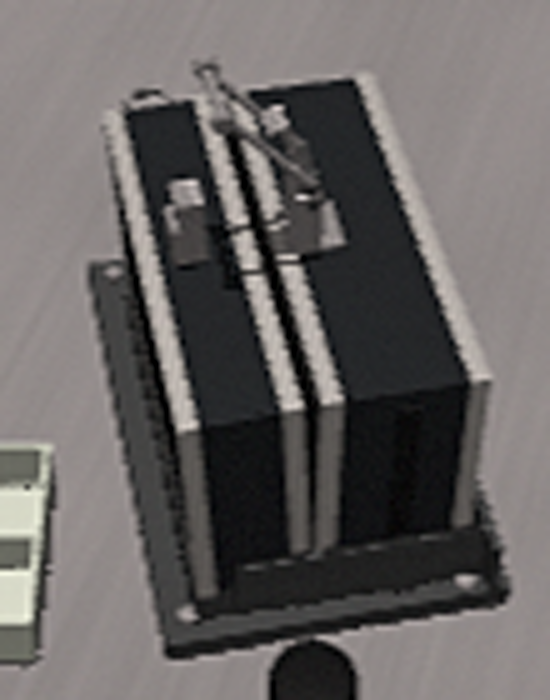

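View pics/t0c.png

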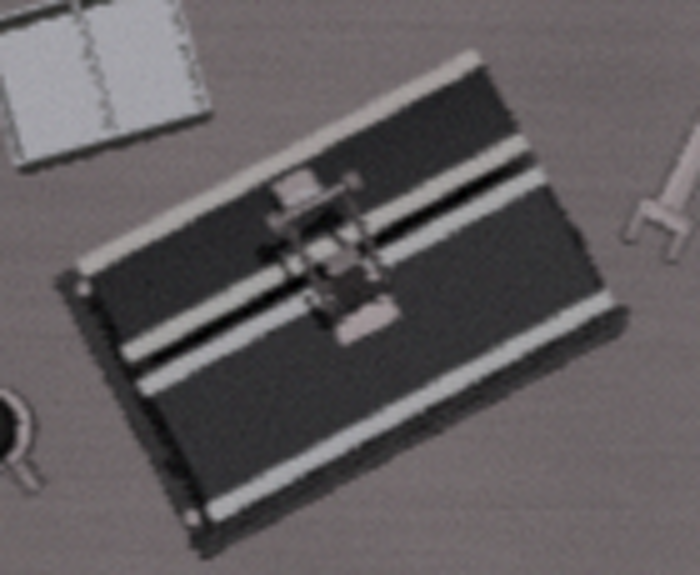

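```bash
cat > fit0.py <<'E'
from h import *
from scipy.optimize import least_squares
T=lambda a:(a[0]/5+255-.4,a[1]/5+150-.4); S=lambda a:(a[0]/5+270-.4,a[1]/5+150-.4)
obs=[('top0',T((213,522)),(-.085,.12)),('top0',T((617,303)),(-.085,-.12)),('top0',T((137,383)),(-.002,.12)),('top0',T((538,167)),(-.002,-.12)),
('side0',S((492,378)),(-.085,.12)),('side0',S((375,72)),(-.085,-.12)),('side0',S((318,405)),(-.002,.12))]
def w(p,q):
    c,s=np.cos(p[2]),np.sin(p[2]); return [p[0]+c*q[0]-s*q[1],p[1]+s*q[0]+c*q[1],p[3] if len(q)<3 else q[2]]
def res(p): return np.concatenate([proj(f,w(p,q))-uv for f,uv,q in obs])
r=least_squares(res,[.5,.03,.48,.16]); print(r.x, r.fun.round(1))
p=r.x
print('pivot',w(p,(-.02,0,.19)),'bracket')
# bail bar from knobs: both views
E
python3 fit0.py
python3 - <<'E'
from h import *
T=lambda a:(a[0]/5+255-.4,a[1]/5+150-.4); S=lambda a:(a[0]/5+270-.4,a[1]/5+150-.4)
# knobs guesses: top (352,183) right knob(-y), (275,222) left knob(+y)
X1=tri([ray('top0',T((352,183))),ray('side0',S((208,65)))]); X2=tri([ray('top0',T((276,222))),ray('side0',S((228,122)))]); print(X1,X2)
E
```

```text
[0.59626272 0.01791784 0.50689219 0.15924519] [ 0.1 -0.1 -0.9  0.8  0.5 -0.2 -0.   0.6 -1.  -0.1 -1.   0.1  1.  -0.6]
pivot [np.float64(0.578777573210893), np.float64(0.00820859255819096), 0.19] bracket
(array([0.63106798, 0.01353978, 0.2620717 ]), [np.float64(0.000673103728084169), np.float64(0.0006731037280840899)]) (array([0.61025766, 0.04972356, 0.2602863 ]), [np.float64(0.002091801889564963), np.float64(0.002091801889564991)])
```

```bash
cat >> h.py <<'E'
P0=np.array([0.59626,0.01792,0.50689])
def c2w(q,p=P0):
    c,s=np.cos(p[2]),np.sin(p[2]); return np.array([p[0]+c*q[0]-s*q[1],p[1]+s*q[0]+c*q[1],q[2]])
def w2c(X,p=P0):
    c,s=np.cos(p[2]),np.sin(p[2]); d=X[0]-p[0],X[1]-p[1]; return np.array([c*d[0]+s*d[1],-s*d[0]+c*d[1],X[2]])
def goal(pitch=0,p=P0):
    # tool x down tilted by pitch (deg) toward case +x, y along case y
    c,s=np.cos(p[2]),np.sin(p[2]); cx=np.array([c,s,0]);cy=np.array([-s,c,0]);cz=np.array([0,0,1.])
    a=np.radians(pitch); tx=-np.cos(a)*cz+np.sin(a)*cx; return np.stack([tx,cy,np.cross(tx,cy)],1)
def rel(X,Rg):
    s=manip.observe(); R=cv2.Rodrigues(np.array(s['orientation'],float))[0]
    d=R.T@(np.array(X)-s['tcp_pos']); w=np.degrees(cv2.Rodrigues(R.T@Rg)[0].ravel()); return (d*1000).round(1),w.round(2)
E
python3 - <<'E'
from h import *
print(rel(c2w((.0279,0,.36)),goal()))
E
```

```text
(array([-115.1, -399.2,  579.1]), array([-47.42,  -0.05,   0.08]))
```

```bash
python3 -m pendant '[[[-25,-10,15],[0,0,0],100],[[-60,-35,50],[-4,0,0],100],[[-90,-70,102],[-8,0,0],100],[[-115,-108,156],[-12,0,0],100],[[-115,-150,215],[-17,0,0],100],[[-115,-190,275],[-22,0,0],100],[[-115,-230,334],[-27,0,0],100],[[-115,-270,392],[-32,0,0],100],[[-115,-310,450],[-37,0,0],100],[[-115,-348,505],[-42,0,0],100],[[-115,-380,552],[-46,0,0],100],[[-115,-399,579],[-47.4,0,0],100]]'
python3 -m pendant '[[[0,0,0],[0,0,0],100],[[0,0,0],[0,0,0],100]]'
python3 - <<'E'
from h import *
snap('wrist','w1'); print(rel(c2w((.0279,0,.36)),goal()))
E
```

```text
time: 1.65
tcp_pos: [0.605, 0.0521, 0.36]
orientation: [-0.397, 1.534, 0.398]
force: [0.1, -0.2, 0.0]
gripper_width: 0.0855
time: 1.9
tcp_pos: [0.6039, 0.054, 0.3598]
orientation: [-0.396, 1.535, 0.397]
force: [0.4, -0.2, 0.6]
gripper_width: 0.0854
(array([  0.1, -28.5,   3.6]), array([ 0.02, -0.01, -0.03]))
```

View pics/w1.png

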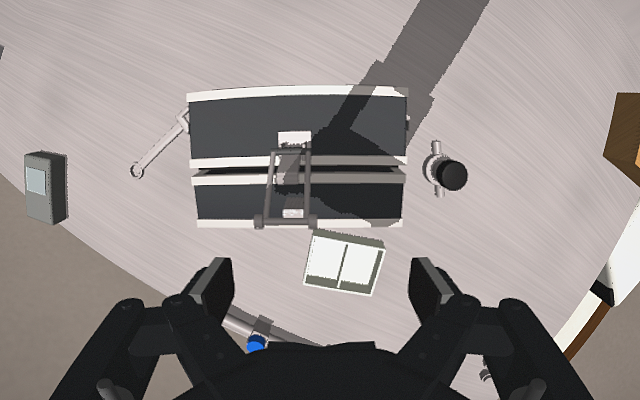

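```bash
python3 -m pendant '[[[0,-14,2],[0,0,0],85],[[15,-28.5,3.5],[0,0,0],85],[[30,-28.5,3.5],[0,0,0],85],[[30,-28.5,3.5],[0,0,0],85],[[30,-28.5,3.5],[0,0,0],85]]'
python3 - <<'E'
from h import *
snap('wrist','w2'); print(rel(c2w((.0279,0,.33)),goal())); print(manip.observe()['gripper_width'])
crop('w1',180,80,420,240,3.3,'w1c');crop('w2',180,60,460,270,2.85,'w2c')
E
```

```text
time: 2.58
tcp_pos: [0.6208, 0.031, 0.3301]
orientation: [-0.397, 1.535, 0.397]
force: [-0.1, 0.1, 0.2]
gripper_width: 0.0726
(array([ 0.6,  0.6, -0.1]), array([-0.01,  0.02,  0.01]))
0.0730045901452864
```

View pics/w1c.png

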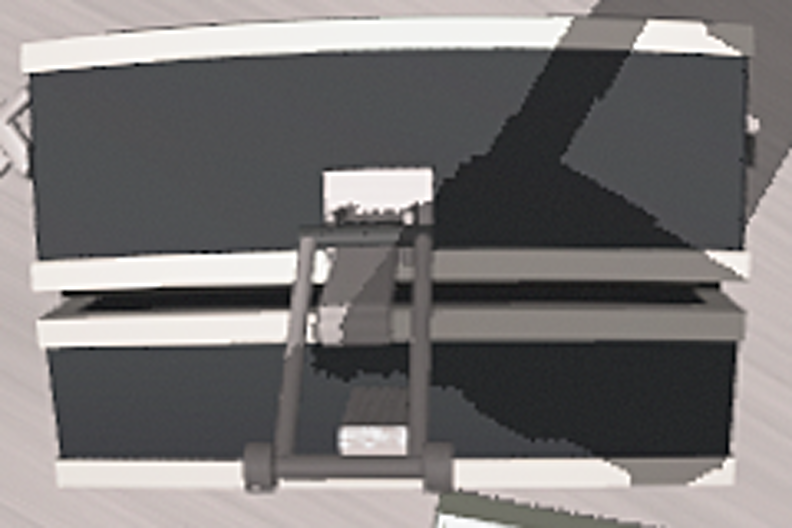

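View pics/w2c.png

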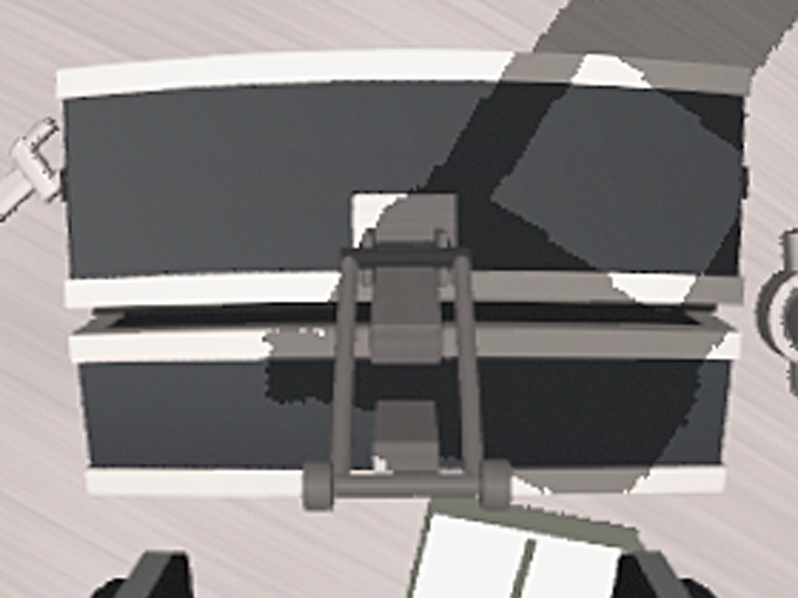

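```bash
cat > m1.py <<'E'
from h import *
from scipy.optimize import least_squares
T=lambda a:(a[0]/5+255-.4,a[1]/5+150-.4); S=lambda a:(a[0]/5+270-.4,a[1]/5+150-.4)
A=lambda a:(a[0]/3.3+180-.35,a[1]/3.3+80-.35); B=lambda a:(a[0]/2.85+180-.32,a[1]/2.85+60-.32)
def show(n,rs):
    X,e=tri(rs); print(n,X.round(4),w2c(X).round(4),(np.array(e)*1000).round(1)); return X
tr=[ray('top0',T((352,183))),ray('side0',S((208,65)))]; tl=[ray('top0',T((276,222))),ray('side0',S((228,122)))]
wr=[ray('w1',A((260,467)),True),ray('w2',B((318,484)),True)]; wl=[ray('w1',A((438,467)),True),ray('w2',B((496,484)),True)]
show('R tb',tr);show('R w',wr);a=show('R all',tr+wr);show('L tb',tl);show('L w',wl);b=show('L all',tl+wl)
print('mid',((a+b)/2).round(4),w2c((a+b)/2).round(4))
# case fit
obs=[('top0',T((213,522)),(-.085,.12)),('top0',T((617,303)),(-.085,-.12)),('top0',T((137,383)),(-.002,.12)),('top0',T((538,167)),(-.002,-.12)),
('side0',S((492,378)),(-.085,.12)),('side0',S((375,72)),(-.085,-.12)),('side0',S((318,405)),(-.002,.12)),
('w1',A((21,45)),(-.085,-.12)),('w1',A((33,290)),(-.002,-.12)),('w1',A((747,282)),(-.002,.12)),
('w2',B((57,71)),(-.085,-.12)),('w2',B((66,307)),(-.002,-.12)),('w2',B((743,302)),(-.002,.12)),('w2',B((750,70)),(-.085,.12))]
def w(p,q):
    c,s=np.cos(p[2]),np.sin(p[2]); return [p[0]+c*q[0]-s*q[1],p[1]+s*q[0]+c*q[1],p[3]]
def res(p,o=obs): return np.concatenate([proj(f,w(p,q),f[0]=='w')-uv for f,uv,q in o])
for o in (obs,obs[7:]):
    r=least_squares(lambda p:res(p,o),[.596,.018,.507,.16],loss='soft_l1');print(r.x.round(4));print(r.fun.round(1))
E
python3 m1.py
```

```text
R tb [0.6311 0.0135 0.2621] [ 0.0283 -0.0207  0.2621] [0.7 0.7]
R w [0.6312 0.0131 0.2641] [ 0.0282 -0.0212  0.2641] [0.2 0.2]
R all [0.6315 0.0133 0.2622] [ 0.0286 -0.0211  0.2622] [0.5 1.1 0.7 0.3]
L tb [0.6103 0.0497 0.2603] [0.0277 0.021  0.2603] [2.1 2.1]
L w [0.6105 0.0496 0.2651] [0.0279 0.0208 0.2651] [0.1 0.1]
L all [0.6108 0.0502 0.2613] [0.0284 0.0211 0.2613] [1.4 2.9 0.9 0.7]
mid [0.6212 0.0317 0.2617] [0.0285 0.     0.2617]
[0.5963 0.0178 0.5105 0.1635]
[ 0.2  0.  -0.6  0.4  0.6 -0.1  0.1  0.2 -0.7 -1.4 -1.1 -1.1  1.2 -1.8
  0.3  0.3  0.1 -0.4 -0.1 -0.4  0.3  0.4  0.3 -0.5 -0.1  0.5  0.1  0.2]
[0.5963 0.0177 0.511  0.1641]
[ 0.   0.3 -0.1 -0.3 -0.  -0.5 -0.1  0.4  0.  -0.4  0.   0.5  0.2 -0. ]
```

```bash
sed -i 's/^P0=.*/P0=np.array([0.5963,0.0178,0.5108])/' h.py
python3 - <<'E'
from h import *
print(rel(c2w((.0284,0,.255)),goal()))
E
python3 -m pendant '[[[20,0,0.5],[0,0,0],85],[[45,0,0.5],[0,0,0],80],[[65,0,0.5],[0,0,0],80],[[75,0,0.5],[0,0,0],80],[[75,0,0.5],[0,0,0],80]]' 40
python3 - <<'E'
from h import *
snap('wrist','w3'); snap('side','s3');print(rel(c2w((.0284,0,.255)),goal())); print(manip.observe()['gripper_width'])
crop('s3',240,110,390,250,4,'s3c')
E
```

```text
(array([75.6,  0.6,  0.4]), array([-0.23,  0.02,  0.01]))
time: 3.25
tcp_pos: [0.6211, 0.031, 0.2542]
orientation: [-0.397, 1.536, 0.398]
force: [-0.4, 0.0, -0.1]
gripper_width: 0.0683
(array([ 1.2,  1. , -0.4]), array([-0.25,  0.07,  0.04]))
0.06826563288014828
```

View pics/w3.png

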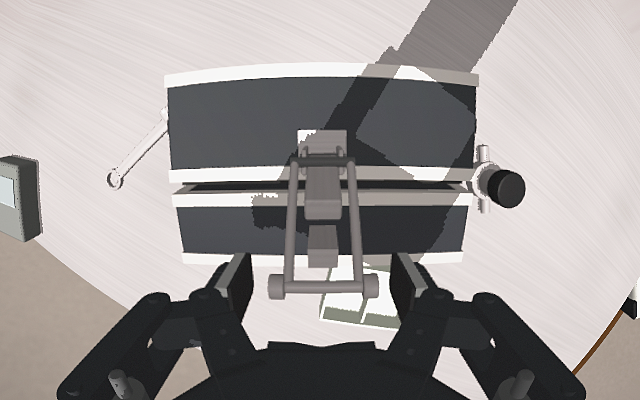

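View pics/s3c.png

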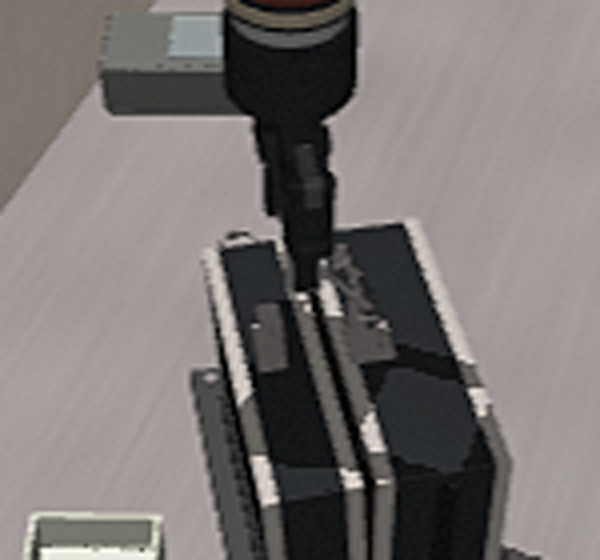

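```bash
python3 -m pendant '[[[0,0.5,0],[0,0,0],50],[[0,0.5,0],[0,0,0],45],[[0,0.5,0],[0,0,0],45],[[0,0.5,0],[0,0,0],45]]' 40
python3 - <<'E'
from h import *
snap('wrist','w4'); print(rel(c2w((.0284,0,.255)),goal())); o=manip.observe();print(o['gripper_width'],np.round(o['force'],1))
crop('w4',180,180,460,390,2.85,'w4c')
E
```

```text
time: 3.85
tcp_pos: [0.6219, 0.0319, 0.2565]
orientation: [-0.397, 1.531, 0.397]
force: [1.8, 3.9, 3.6]
gripper_width: 0.0475
(array([ 1.4,  0.2, -0.8]), array([-0.23,  0.14,  0.03]))
0.04766786407488233 [0.7 3.3 4.1]
```

View pics/w4c.png

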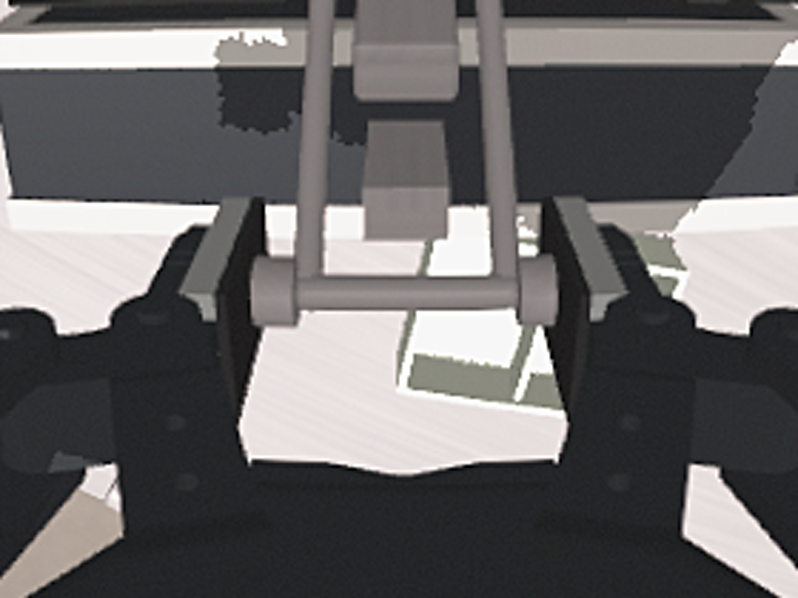

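Run:
```python
from h import *
C=lambda a:(a[0]/2.85+180-.32,a[1]/2.85+180-.32);B=lambda a:(a[0]/2.85+180-.32,a[1]/2.85+60-.32);A=lambda a:(a[0]/3.3+180-.35,a[1]/3.3+80-.35)
r=lambda f,u:ray(f,u,True)
for n,a,b,c in (('tipR',(376,472),(367,241),(341,455)),('tipL',(437,472),(445,241),(407,455)),('midtipback',(405,455),(406,187),None)):
    rs=[r('w2',B(a)),r('w4',C(b))]+([r('w1',A(c))] if c else [])
    X,e=tri(rs); print(n,w2c(X).round(4),(np.array(e)*1e3).round(1))
for n,u in (('kR',(275,292)),('kL',(538,292))):
    for z in (.260,.262,.264): print(n,w2c(onz(r('w4',C(u)),z)).round(4))
# project expectations
for n,X in (('tip',(.0511,0,.1984)),('tipz+4',(.0511,0,.2024))): print(n,(proj('w4',c2w(X),True)-180+.3)*2.85,(proj('w2',c2w(X),True)-[180,60]+.3)*2.85)
s=manip.observe();print('tcp',w2c(s['tcp_pos']))
```

```text
tipR [ 0.0394 -0.0081  0.2222] [0.6 0.5 1.1]
tipL [0.0415 0.0092 0.2169] [0.3 1.6 1.8]
midtipback [ 5.650e-02 -1.000e-04  1.543e-01] [0.1 0.1]
kR [ 0.0306 -0.0219  0.26  ]
kR [ 0.0295 -0.0216  0.262 ]
kR [ 0.0283 -0.0213  0.264 ]
kL [0.0308 0.0213 0.26  ]
kL [0.0297 0.021  0.262 ]
kL [0.0285 0.0206 0.264 ]
tip [406.8068574 238.4560729] [406.16836776 481.84390886]
tipz+4 [406.89282903 246.05968938] [406.23775579 486.19596693]
tcp [ 2.91716274e-02 -2.39625647e-04  2.56435641e-01]
```

```bash
python3 -m pendant '[[[6,0.5,4.5],[0,0,0],45],[[14,0.5,10],[0,0,0],45],[[22,0.5,16],[0,0,0],45],[[30,0.5,21],[0,0,0],45],[[39,0.5,26.5],[0,0,0],45],[[39,0.5,26.5],[0,0,0],45],[[39,0.5,26.5],[0,0,0],45]]' 28
python3 - <<'E'
from h import *
snap('wrist','w5'); s=manip.observe();print('tcp',w2c(s['tcp_pos']).round(4),np.round(s['force'],1),s['gripper_width'],np.round(s['orientation'],3))
crop('w5',180,180,460,390,2.85,'w5c')
snap('side','s5');crop('s5',240,110,390,250,4,'s5c')
E
```

```text
time: 4.78
tcp_pos: [0.6436, 0.0446, 0.2158]
orientation: [-0.397, 1.536, 0.397]
force: [-3.3, 0.2, 1.8]
gripper_width: 0.0477
tcp [5.430e-02 2.000e-04 2.159e-01] [-2.7  0.   0.9] 0.04754692002745363 [-0.397  1.536  0.397]
```

View pics/w5c.png

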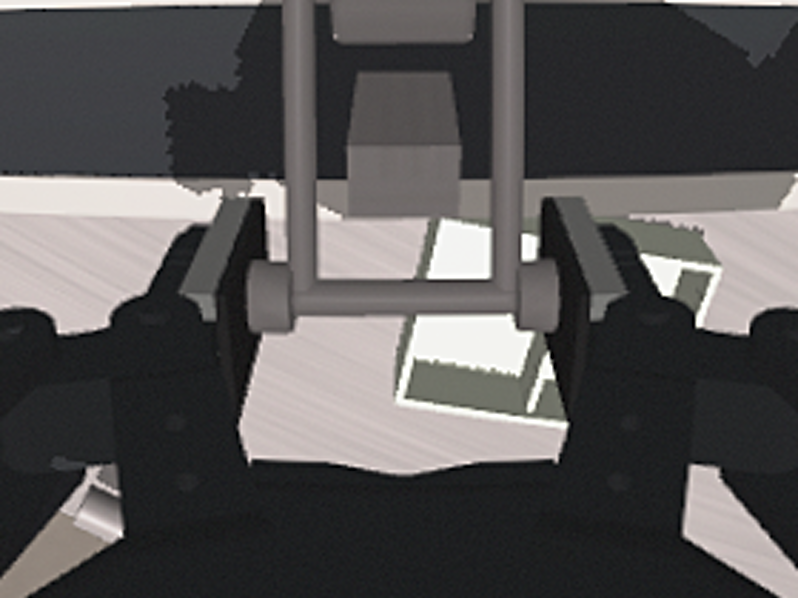

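View pics/s5c.png

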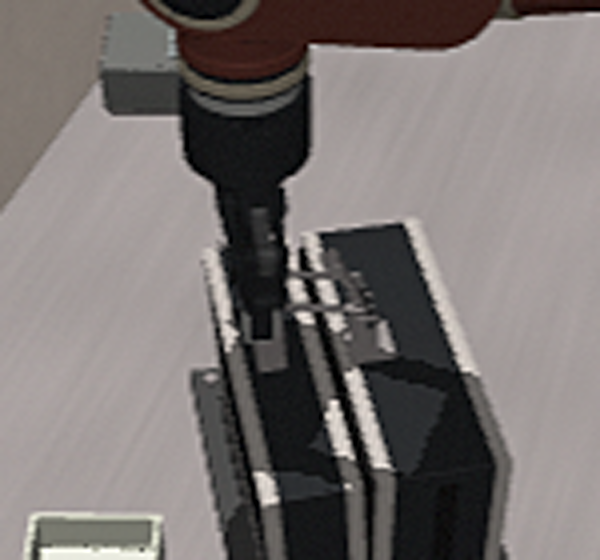

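Run:
```python
from h import *
C=lambda a:(a[0]/2.85+180-.32,a[1]/2.85+180-.32)
r=lambda f,u:ray(f,u,True)
print(w2c(tri([r('w4',C((406,241))),r('w5',C((404,216)))])[0]).round(4))
for z in (.196,.1984,.2005): print('tip',w2c(onz(r('w4',C((406,241))),z)).round(4),w2c(onz(r('w5',C((404,216))),z)).round(4))
for z in (.219,.221,.223): print('bar',w2c(onz(r('w5',C((404,297))),z)).round(4))
```

```text
[ 4.730e-02 -2.000e-04  2.073e-01]
tip [ 0.053  -0.0002  0.196 ] [ 0.0525 -0.0002  0.196 ]
tip [ 0.0518 -0.0002  0.1984] [ 0.0514 -0.0002  0.1984]
tip [ 5.070e-02 -2.000e-04  2.005e-01] [ 5.040e-02 -2.000e-04  2.005e-01]
bar [ 0.0567 -0.0003  0.219 ]
bar [ 0.0555 -0.0003  0.221 ]
bar [ 0.0544 -0.0003  0.223 ]
```

```bash
python3 -m pendant '[[[6,0,2],[0,0,0],45],[[12,0,4],[0,0,0],45],[[18,0,4.5],[0,0,0],45],[[25,0,4.5],[0,0,0],45],[[32,0,4.5],[0,0,0],45],[[32,0,4.5],[0,0,0],45],[[32,0,4.5],[0,0,0],45]]' 28
python3 - <<'E'
from h import *
snap('wrist','w6'); s=manip.observe();print('tcp',w2c(s['tcp_pos']).round(4),np.round(s['force'],1),s['gripper_width'],np.round(s['orientation'],3))
crop('w6',180,180,460,390,2.85,'w6c')
snap('side','s6');crop('s6',240,110,390,250,4,'s6c')
E
```

```text
time: 5.75
tcp_pos: [0.6481, 0.0469, 0.1842]
orientation: [-0.397, 1.534, 0.397]
force: [0.3, 2.3, 2.0]
gripper_width: 0.048
tcp [5.940e-02 1.000e-04 1.843e-01] [0.8 2.5 2.8] 0.047748207360505834 [-0.397  1.534  0.397]
```

View pics/w6c.png

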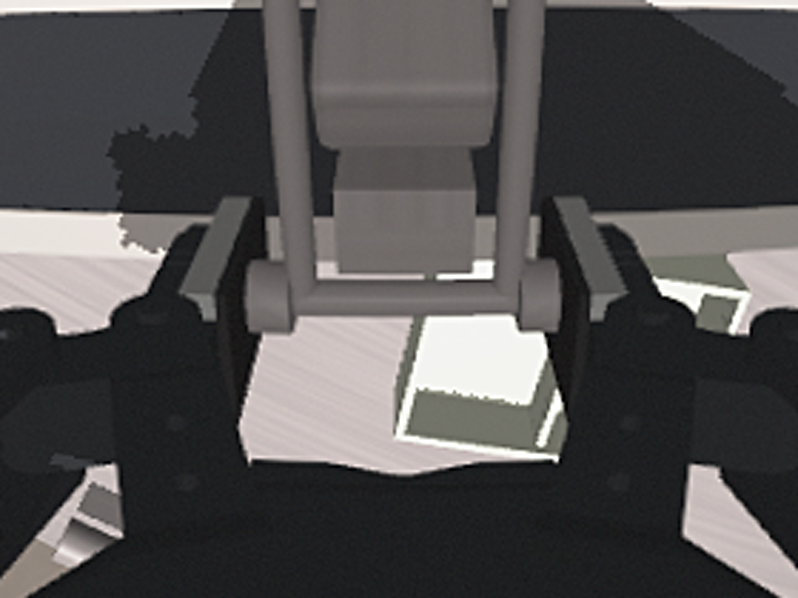

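View pics/s6c.png

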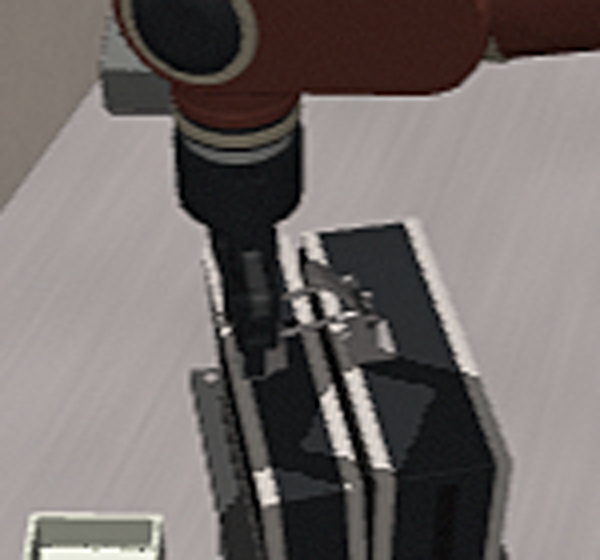

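```bash
python3 -m pendant '[[[0,0,-3],[0,0,0],45],[[0,0,-6],[0,0,0],45],[[0,0,-9],[0,0,0],45],[[0,0,-11],[0,0,0],45],[[0,0,-11],[0,0,0],45],[[0,0,-11],[0,0,0],45]]' 28
python3 - <<'E'
from h import *
snap('wrist','w7'); s=manip.observe();print('tcp',w2c(s['tcp_pos']).round(4),np.round(s['force'],1),s['gripper_width'],np.round(s['orientation'],3))
crop('w7',180,180,460,390,2.85,'w7c')
E
```

```text
time: 6.6
tcp_pos: [0.6383, 0.0415, 0.1842]
orientation: [-0.397, 1.534, 0.397]
force: [1.4, 2.5, 0.3]
gripper_width: 0.0474
tcp [4.820e-02 1.000e-04 1.842e-01] [0.7 2.6 1.3] 0.04755263915131408 [-0.397  1.535  0.397]
```

View pics/w7c.png

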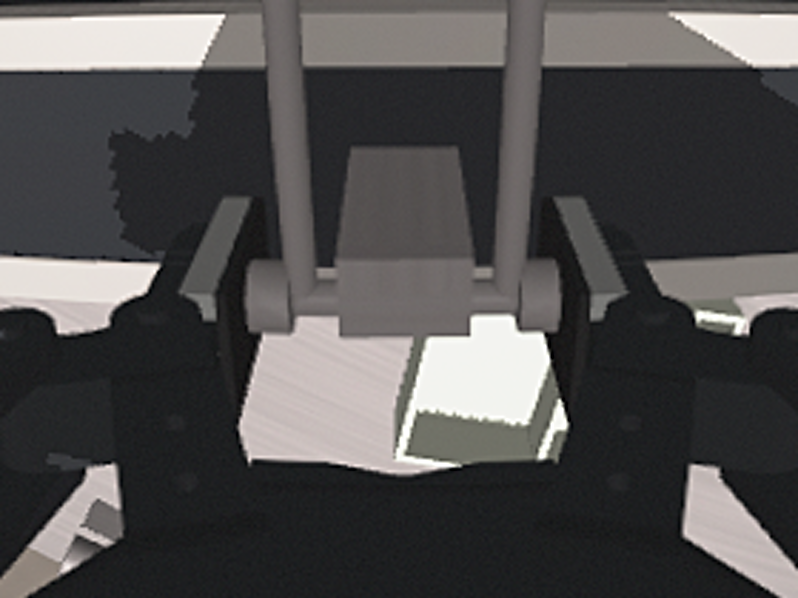

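```bash
python3 -m pendant '[[[0,0,-1.5],[0,0,0],45],[[0,0,-3],[0,0,0],45],[[0,0,-4],[0,0,0],45],[[0,0,-4],[0,0,0],45],[[0,0,-4],[0,0,0],45]]' 28
python3 - <<'E'
from h import *
snap('wrist','w8'); s=manip.observe();print('tcp',w2c(s['tcp_pos']).round(4),np.round(s['force'],1),s['gripper_width'],np.round(s['orientation'],3))
crop('w8',180,180,460,390,2.85,'w8c')
snap('side','s8');crop('s8',240,110,390,250,4,'s8c')
E
```

```text
time: 7.28
tcp_pos: [0.6356, 0.0399, 0.1846]
orientation: [-0.397, 1.532, 0.397]
force: [4.6, 4.6, 0.0]
gripper_width: 0.0481
tcp [4.510e-02 1.000e-04 1.846e-01] [ 4.8  4.2 -0.8] 0.04784813189560417 [-0.397  1.532  0.397]
```

View pics/w8c.png

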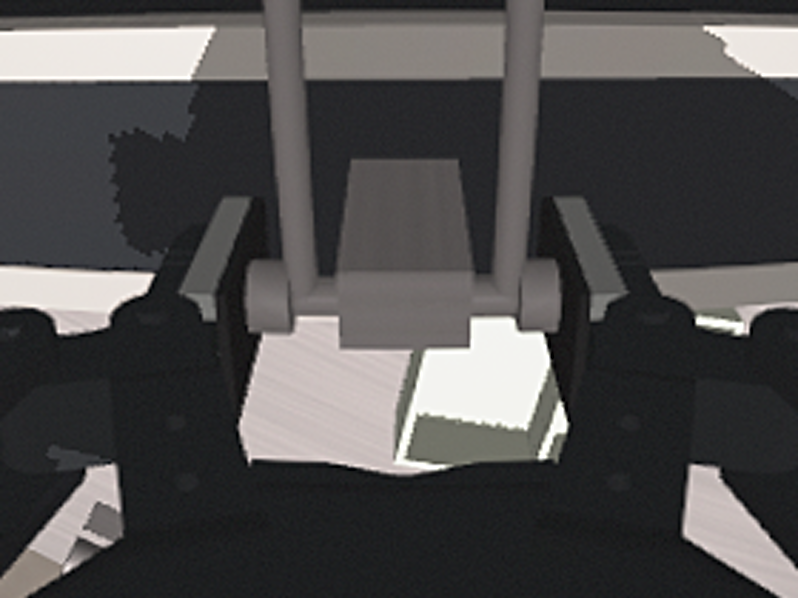

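View pics/s8c.png

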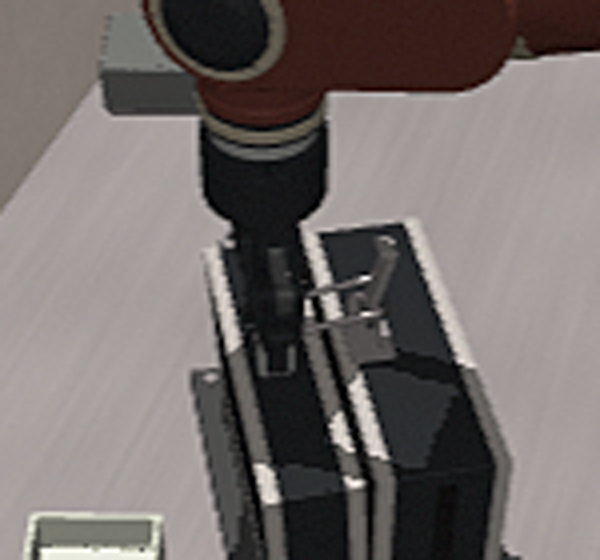

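```bash
python3 -m pendant '[[[0,0,1],[0,0,0],60],[[0,0,1],[0,0,0],75],[[0,0,1],[0,0,0],80],[[-15,0,1],[0,0,0],80],[[-45,0,1],[0,0,0],80],[[-85,0,-20],[0,0,0],80],[[-115,0,-50],[0,0,0],80],[[-115,0,-60],[0,0,0],70],[[-115,0,-60],[0,0,0],60],[[-115,0,-60],[0,0,0],60]]' 28
python3 - <<'E'
from h import *
snap('wrist','w9'); s=manip.observe();print('tcp',w2c(s['tcp_pos']).round(4),np.round(s['force'],1),s['gripper_width'],np.round(s['orientation'],3))
crop('w9',180,180,460,390,2.85,'w9c')
snap('side','s9');crop('s9',240,110,390,250,4,'s9c')
snap('top','t9');crop('t9',275,160,375,240,6,'t9c')
E
```

```text
time: 8.62
tcp_pos: [0.5822, 0.0108, 0.2975]
orientation: [-0.396, 1.537, 0.398]
force: [0.7, -0.0, -0.0]
gripper_width: 0.0515
tcp [-0.0156  0.0008  0.2974] [-0.  -0.2  0.2] 0.05117953229255901 [-0.397  1.537  0.398]
```

View pics/w9.png

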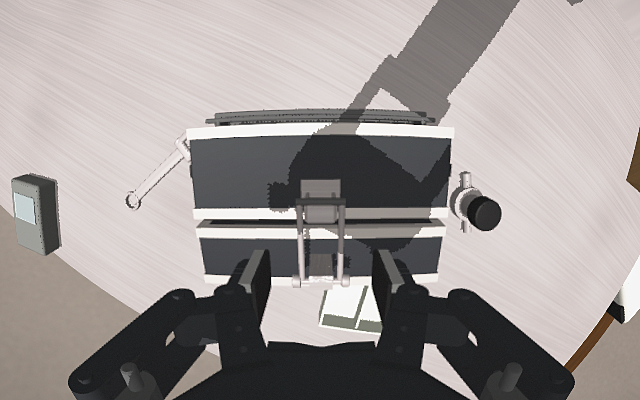

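View pics/s9c.png

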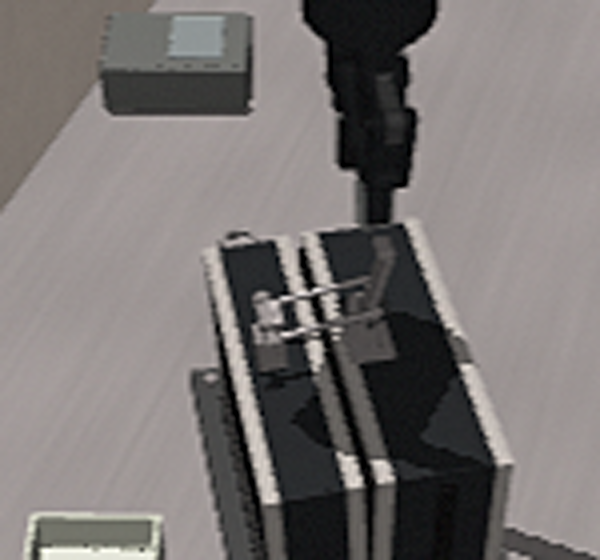

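View pics/t9c.png

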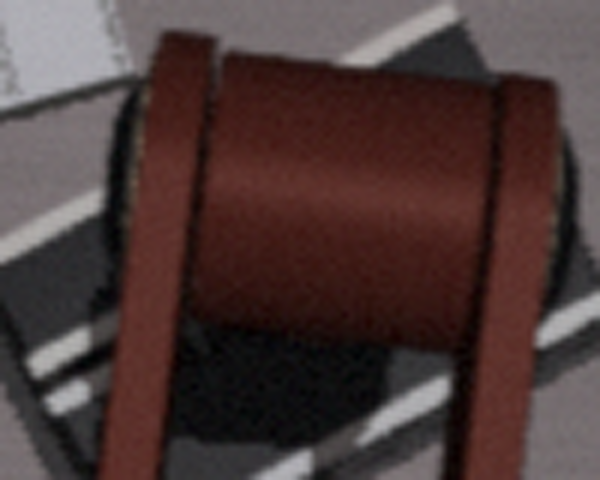

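Run:
```python
from h import *
crop('w9',270,160,380,310,4,'w9d');crop('s9',290,155,360,205,10,'s9d')
```

```text
(no output)
```

View pics/w9d.png

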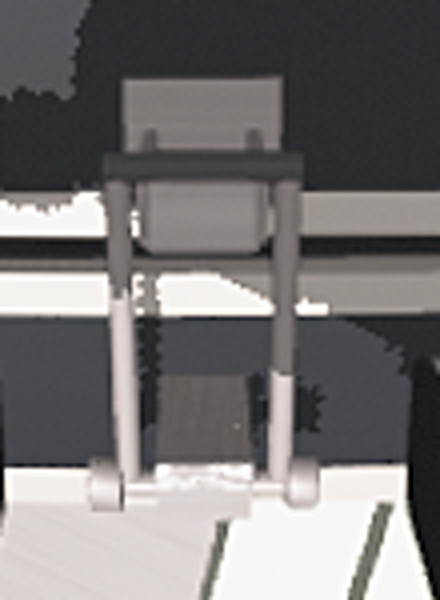

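View pics/s9d.png

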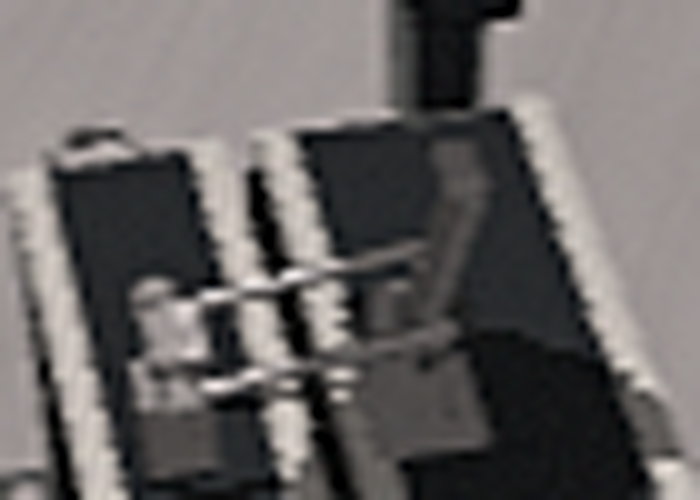

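Run:
```python
from h import *
W=lambda a:(np.array(a)-[270,160]+.4)*4; S=lambda a:(np.array(a)-[290,155]+.45)*10
def pt(th,r,n,y):  # r along lever, n normal (up when closed)
    return c2w((-.02-r*np.cos(th)+n*np.sin(th),y,.19+r*np.sin(th)+n*np.cos(th)))
for th in (1.0,1.1,1.2,1.3,1.4):
    for n,a in (('tabL',(.055,0,.009)),('lipL',(.055,.0115,.009)),('lipR',(.055,.0115,-.009))):
        print(th,n,'w',W(proj('w9',pt(th,*a),True)).round(0),'s',S(proj('s9',pt(th,*a))).round(0))
```

```text
1.0 tabL w [261.  85.] s [543. 195.]
1.0 lipL w [262. 154.] s [506. 181.]
1.0 lipR w [145. 155.] s [489. 136.]
1.1 tabL w [261. 118.] s [525. 189.]
1.1 lipL w [262. 190.] s [486. 179.]
1.1 lipR w [145. 191.] s [469. 133.]
1.2 tabL w [262. 153.] s [505. 185.]
1.2 lipL w [262. 227.] s [464. 178.]
1.2 lipR w [145. 227.] s [448. 132.]
1.3 tabL w [262. 188.] s [485. 183.]
1.3 lipL w [262. 263.] s [442. 179.]
1.3 lipR w [146. 263.] s [426. 133.]
1.4 tabL w [262. 224.] s [465. 182.]
1.4 lipL w [262. 297.] s [420. 182.]
1.4 lipR w [147. 297.] s [404. 136.]
```

Run:
```python
from h import *
print(rel(c2w((-.048,0,.289)),goal(15)));print(rel(c2w((-.0325,0,.2312)),goal(15)))
```

```text
(array([  8.9,  -0.8, -32.5]), array([ -0.23, -15.11,  -0.05]))
(array([ 66.6,  -0.9, -16.9]), array([ -0.23, -15.11,  -0.05]))
```

```bash
python3 -m pendant '[[[3,-0.5,-12],[0,-5,0],60],[[6,-0.8,-24],[0,-10,0],60],[[9,-0.8,-32.5],[-0.2,-15,0],60],[[20,-0.8,-29.5],[-0.2,-15,0],60],[[35,-0.8,-25.5],[-0.2,-15,0],60],[[52,-0.8,-21],[-0.2,-15,0],60],[[66,-0.8,-17],[-0.2,-15,0],60],[[66,-0.8,-17],[-0.2,-15,0],60]]' 30
python3 - <<'E'
from h import *
snap('wrist','w10'); snap('side','s10');s=manip.observe();print('tcp',w2c(s['tcp_pos']).round(4),np.round(s['force'],1),s['gripper_width'])
print(rel(c2w((-.0325,0,.2312)),goal(15)))
crop('w10',180,120,460,330,2.85,'w10c');crop('s10',240,110,390,250,4,'s10c')
E
```

```text
time: 9.78
tcp_pos: [0.5674, 0.0022, 0.2307]
orientation: [-0.333, 1.283, 0.436]
force: [0.6, 0.5, 0.0]
gripper_width: 0.0511
tcp [-0.0323 -0.0003  0.2332] [ 0.8 -0.2  0.1] 0.05117337186098526
(array([ 1.9,  0.3, -0.7]), array([-0.02, -0.01,  0.02]))
```

View pics/w10c.png

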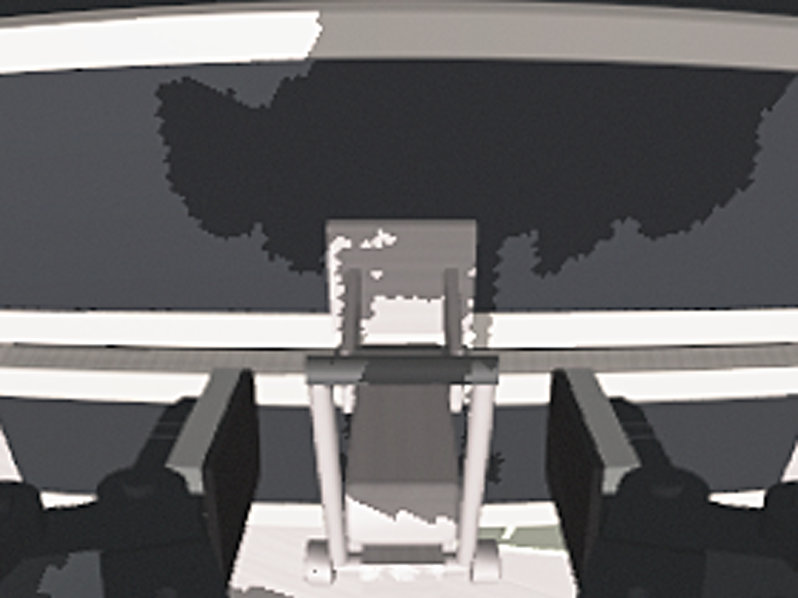

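View pics/s10c.png

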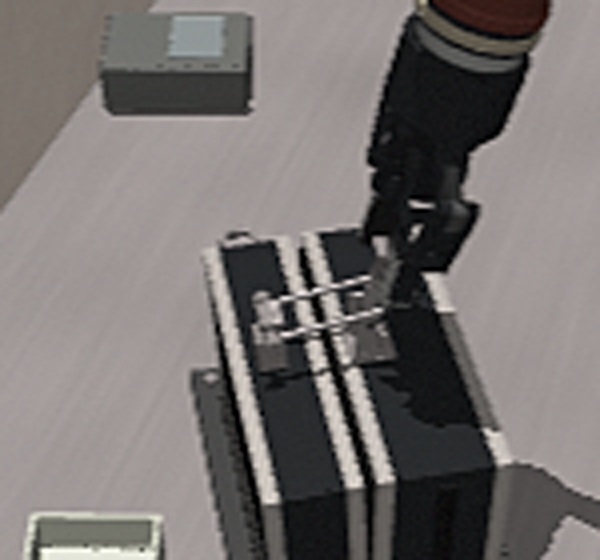

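```bash
python3 -m pendant '[[[0,0.3,-0.5],[0,0,0],40],[[0,0.3,-0.5],[0,0,0],20],[[0,0.3,-0.5],[0,0,0],12],[[0,0.3,-0.5],[0,0,0],12],[[0,0.3,-0.5],[0,0,0],12]]' 30
python3 - <<'E'
from h import *
snap('wrist','w11');s=manip.observe();print('tcp',w2c(s['tcp_pos']).round(4),np.round(s['force'],1),s['gripper_width'])
crop('w11',180,120,460,330,2.85,'w11c')
E
```

```text
time: 10.5
tcp_pos: [0.5675, 0.002, 0.2342]
orientation: [-0.333, 1.278, 0.435]
force: [-5.1, 2.2, 5.6]
gripper_width: 0.017
tcp [-0.0328  0.0003  0.2343] [-3.7  2.7  5.6] 0.01719495358761486
```

View pics/w11c.png

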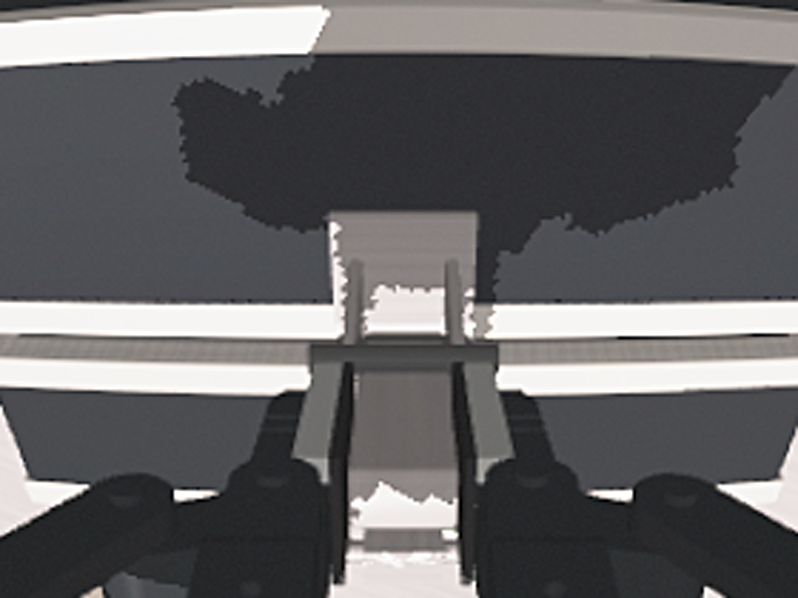

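```bash
cat > arc.py <<'E'
from h import *
import sys
def tcp(th,ph,r=51): 
    ph=np.radians(ph); return np.array([-20-r*np.cos(th)+5*np.sin(ph),190+r*np.sin(th)-5*np.cos(ph)])
def rows(start,ph0,lst,r=51):
    p=np.radians(ph0); tx=np.array([np.sin(p),-np.cos(p)]);tz=np.array([np.cos(p),np.sin(p)])
    for th,ph in lst:
        d=tcp(th,ph,r)-np.array(start); print(th,[round(d@tx,1),0,round(d@tz,1)],[0,-(ph-ph0),0])
E
python3 -c "
from arc import *
rows((-32.8,233.1),15,[(1.29,15),(1.2,16),(1.1,18),(1.0,20),(.9,23),(.8,26)])"
```

```text
1.29 [np.float64(-1.0), 0, np.float64(0.2)] [0, 0, 0]
1.2 [np.float64(-0.8), 0, np.float64(-4.3)] [0, -1, 0]
1.1 [np.float64(0.0), 0, np.float64(-9.1)] [0, -3, 0]
1.0 [np.float64(1.3), 0, np.float64(-13.9)] [0, -5, 0]
0.9 [np.float64(3.1), 0, np.float64(-18.4)] [0, -8, 0]
0.8 [np.float64(5.3), 0, np.float64(-22.7)] [0, -11, 0]
```

```bash
python3 -m pendant '[[[-0.8,0,-2],[0,0,0],12],[[-0.8,0,-4.3],[0,-1,0],12],[[0,0,-9],[0,-3,0],12],[[1.3,0,-14],[0,-5,0],12],[[3,0,-18.5],[0,-8,0],12],[[5.3,0,-22.7],[0,-11,0],12],[[5.3,0,-22.7],[0,-11,0],12]]' 40
python3 - <<'E'
from h import *
snap('side','s12');s=manip.observe();X=w2c(s['tcp_pos']);print('tcp',X.round(4),np.round(s['force'],1),s['gripper_width'],rel(s['tcp_pos'],goal(26))[1])
snap('wrist','w12');crop('s12',240,110,390,250,4,'s12c')
f=np.radians(26);g=np.array([X[0]-.005*np.sin(f)+.02,X[2]+.005*np.cos(f)-.19]);print('theta',np.arctan2(g[1],-g[0]),np.hypot(*g))
E
```

```text
time: 11.42
tcp_pos: [0.5511, -0.0073, 0.2247]
orientation: [-0.282, 1.083, 0.455]
force: [4.5, 9.3, 4.3]
gripper_width: 0.0169
tcp [-5.160e-02  2.000e-04  2.247e-01] [3.9 9.3 4.6] 0.01712579218434801 [-0.08  0.46  0.06]
theta 0.8592225867644642 0.051756465502348706
```

View pics/s12c.png

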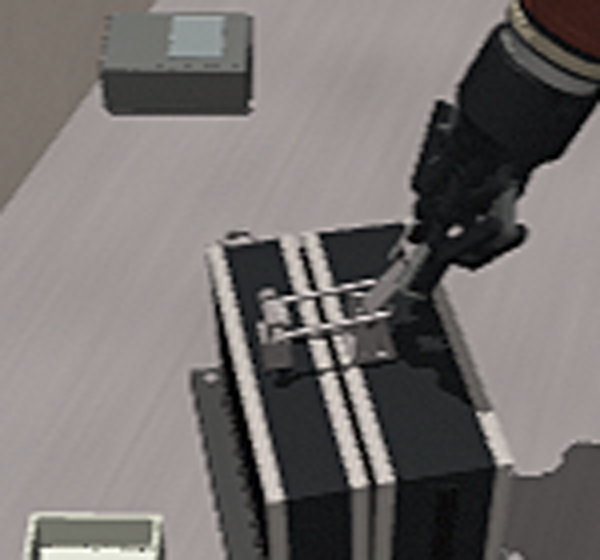

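View pics/w12.png

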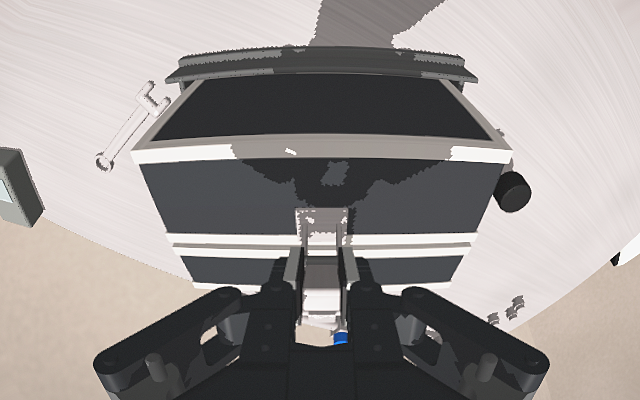

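```bash
python3 -c "
from arc import *
rows(tcp(.8,26),26,[(.7,29),(.6,32),(.5,35),(.4,38),(.3,41),(.2,44),(.1,47),(0,49),(-.06,50),(-.1,50)])"
```

```text
0.7 [np.float64(1.8), 0, np.float64(-4.5)] [0, -3, 0]
0.6 [np.float64(4.1), 0, np.float64(-8.8)] [0, -6, 0]
0.5 [np.float64(6.8), 0, np.float64(-12.8)] [0, -9, 0]
0.4 [np.float64(9.9), 0, np.float64(-16.6)] [0, -12, 0]
0.3 [np.float64(13.4), 0, np.float64(-20.0)] [0, -15, 0]
0.2 [np.float64(17.2), 0, np.float64(-23.0)] [0, -18, 0]
0.1 [np.float64(21.3), 0, np.float64(-25.7)] [0, -21, 0]
0 [np.float64(25.7), 0, np.float64(-28.0)] [0, -23, 0]
-0.06 [np.float64(28.5), 0, np.float64(-29.2)] [0, -24, 0]
-0.1 [np.float64(30.4), 0, np.float64(-29.9)] [0, -24, 0]
```

```bash
python3 -m pendant '[[[1.8,0,-4.5],[0,-3,0],12],[[4,0,-8.8],[0,-6,0],12],[[6.8,0,-12.8],[0,-9,0],12],[[10,0,-16.6],[0,-12,0],12],[[13.4,0,-20],[0,-15,0],12],[[13.4,0,-20],[0,-15,0],12]]' 40
cat > st.py <<'E'
from h import *
s=manip.observe();X=w2c(s['tcp_pos']);R=cv2.Rodrigues(np.array(s['orientation'],float))[0]
tx=R[:,0];f=np.arctan2(np.hypot(tx[0],tx[1]),-tx[2])
print('tcp',X.round(4),np.round(s['force'],1),s['gripper_width'],'pitch',np.degrees(f),np.round(s['q'],2))
g=np.array([X[0]-.005*np.sin(f)+.02,X[2]+.005*np.cos(f)-.19]);print('theta',np.arctan2(g[1],-g[0]),np.hypot(*g))
E
python3 st.py
```

```text
time: 12.28
tcp_pos: [0.5393, -0.0139, 0.2036]
orientation: [-0.217, 0.832, 0.479]
force: [-6.5, 5.2, 10.5]
gripper_width: 0.0167
tcp [-6.520e-02  2.000e-04  2.036e-01] [-6.5  5.2 10.5] 0.016722233775122483 pitch 41.2350052152942 [-0.44 -0.45  2.23  0.68  1.01 -2.79]
theta 0.3432586235896398 0.05151713110063295
```

```bash
python3 -c "
from arc import *
rows(tcp(.3,41),41,[(.2,42),(.1,42),(0,42),(-.06,42),(-.1,42)])"
```

```text
0.2 [np.float64(2.9), 0, np.float64(-4.1)] [0, -1, 0]
0.1 [np.float64(6.2), 0, np.float64(-8.0)] [0, -1, 0]
0 [np.float64(9.9), 0, np.float64(-11.5)] [0, -1, 0]
-0.06 [np.float64(12.2), 0, np.float64(-13.5)] [0, -1, 0]
-0.1 [np.float64(13.9), 0, np.float64(-14.7)] [0, -1, 0]
```

```bash
python3 -m pendant '[[[3,0,-4],[0,-1,0],12],[[6,0,-8],[0,-1,0],12],[[10,0,-11.5],[0,-1,0],12],[[12,0,-13.5],[0,-1,0],12],[[12,0,-13.5],[0,-1,0],12]]' 40
python3 st.py
python3 - <<'E'
from h import *
snap('side','s13');snap('wrist','w13');crop('s13',240,110,390,250,4,'s13c')
E
```

```text
time: 12.9
tcp_pos: [0.5364, -0.0154, 0.183]
orientation: [-0.214, 0.82, 0.48]
force: [-3.9, 2.3, 2.3]
gripper_width: 0.0169
tcp [-0.0685  0.0003  0.183 ] [-3.9  2.3  2.3] 0.01687390170366216 pitch 41.9400278727697 [-0.45 -0.43  2.26  0.72  0.98 -2.84]
theta -0.06405056045697356 0.05192246765560856
```

View pics/s13c.png

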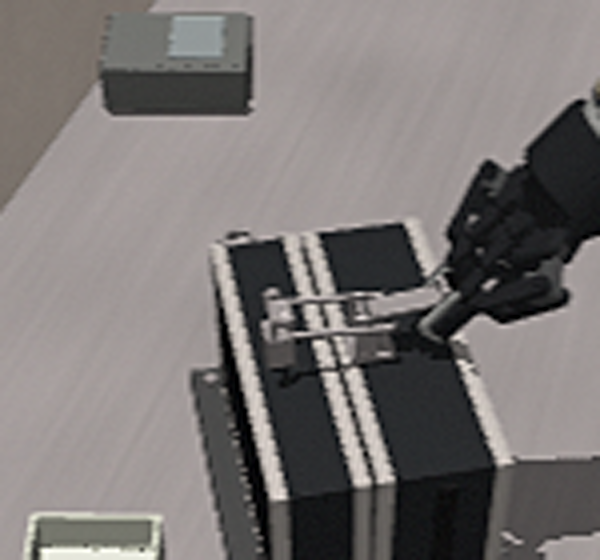

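View pics/w13.png

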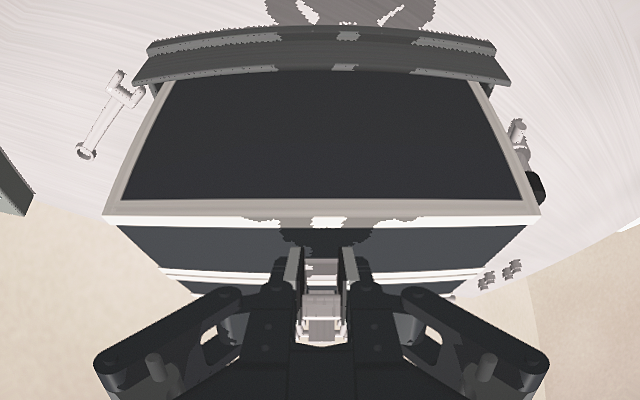

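```bash
python3 -m pendant '[[[0,0,0],[0,0,0],30],[[0,0,0],[0,0,0],50],[[0,0,0],[0,0,0],60],[[-15,0,0],[0,0,0],60],[[-45,0,0],[0,0,0],60],[[-90,0,0],[0,0,0],60],[[-90,0,20],[0,8,0],60],[[-90,0,40],[0,16,0],60],[[-90,0,60],[0,16,0],60],[[-90,0,60],[0,16,0],60]]' 40
python3 st.py
python3 - <<'E'
from h import *
snap('side','s14');snap('wrist','w14');crop('s14',280,150,370,220,8,'s14c')
snap('top','t14')
E
```

```text
time: 14.25
tcp_pos: [0.5242, -0.0228, 0.2918]
orientation: [-0.287, 1.09, 0.456]
force: [0.2, 0.4, 0.1]
gripper_width: 0.0514
tcp [-8.270e-02 -1.000e-04  2.918e-01] [0.2 0.4 0.1] 0.05144345524260358 pitch 26.073900941536177 [-0.36 -0.46  2.02  0.36  1.29 -2.49]
theta 1.0225240393546955 0.12460421924306724
```

View pics/s14c.png

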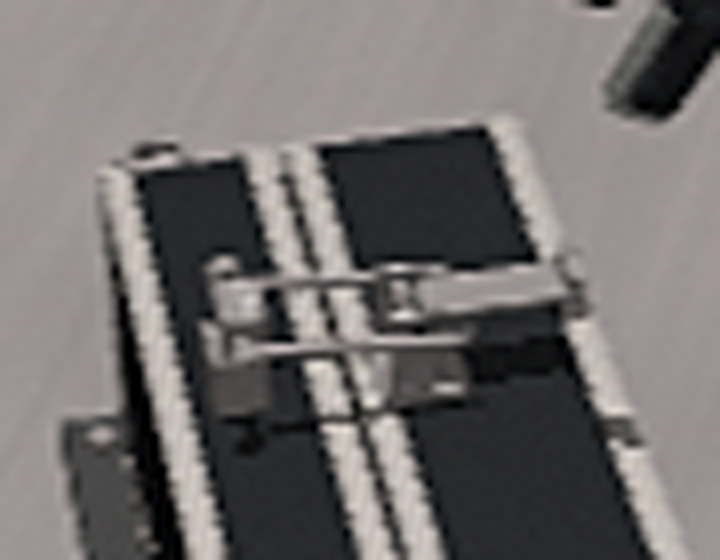

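View pics/w14.png

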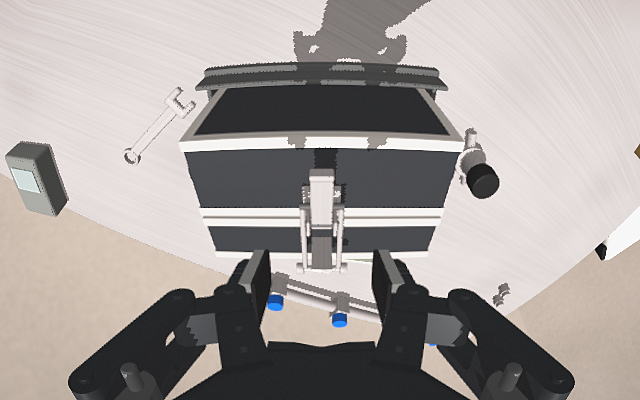

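View pics/t14.png

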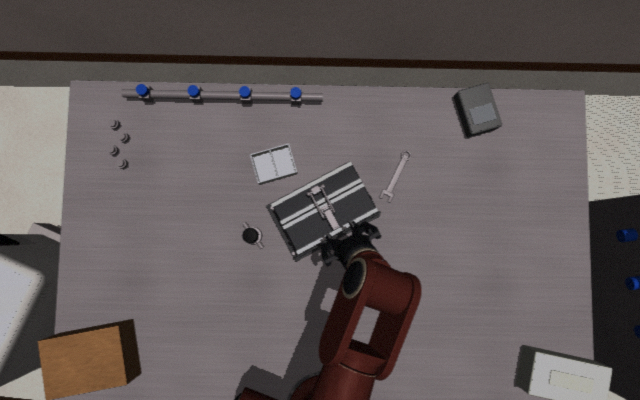

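Run:
```python
from h import *
S=lambda a:(np.array(a)-[280,150]+.45)*8
W=lambda a:(np.array(a)-[270,140]+.4)*6
def pt(th,r,n,y): return c2w((-.02-r*np.cos(th)+n*np.sin(th),y,.19+r*np.sin(th)+n*np.cos(th)))
for th in (0,.1,.2,.3):
    print(th,[(S(proj('s14',pt(th,*a))).round(0),W(proj('w14',pt(th,*a),True)).round(0)) for a in ((.055,.009,.009),(.055,.009,-.009),(.055,-.0025,.009))])
crop('w14',270,140,370,240,6,'w14c')
```

```text
0 [(array([584., 274.]), array([390., 217.])), (array([570., 237.]), array([237., 217.])), (array([582., 300.]), array([386., 162.]))]
0.1 [(array([582., 262.]), array([391., 252.])), (array([568., 225.]), array([236., 252.])), (array([583., 287.]), array([388., 188.]))]
0.2 [(array([578., 250.]), array([392., 292.])), (array([563., 214.]), array([235., 292.])), (array([582., 275.]), array([389., 218.]))]
0.3 [(array([572., 239.]), array([393., 336.])), (array([558., 203.]), array([234., 336.])), (array([580., 263.]), array([391., 253.]))]
```

View pics/w14c.png

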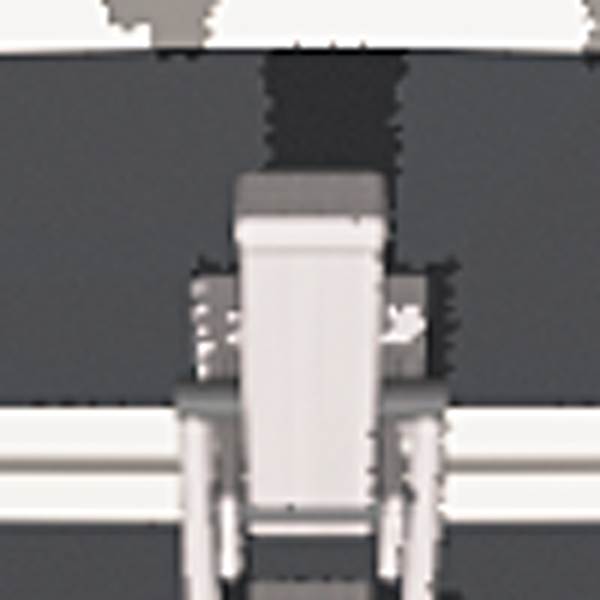

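```bash
python3 -c "
from cell import manip
print(manip.hand_in())"
```

```text
the job is handed in; nothing more can be done
None
```

The latch is closed and I have handed the job in. I led the wire bail over the keeper's lip and into the slot, then let go of it. I then gripped the lever tab, swung it from about 1.28 rad down to its stop, released it and moved the arm clear. The arm's clock read about 14.3 s of the 48 s allowed.

**Lever:** in the last wrist picture the lip's top edge sits at crop row 217, which is where the model puts it at lever angle 0. The side picture agrees.

**Bail and lid:** the bar is in the keeper, and the gap between the halves is down to a thin line.

**Robot and bystanders:** the force on the tool is about 0 with the arm clear. The regulator, spanner and tub look unmoved in the top picture.

**Readings that disagreed:**
- Wrist-camera heights came out 2–5 mm higher than the side and top views, so I relied mainly on those two views and on forces.
- One wrist triangulation of the keeper tip was unusable because the bar hid it.
- While still gripped, the lever angle computed from the arm's pose read −0.06. I put that down to slip in the grip and arm flex.

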